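Set the grinding gap of the spice mill

ROBOT

A 6-joint arm with a two-finger parallel gripper is mounted at the origin on the work surface; the furniture and walls round the work are solid. World frame = base frame: x ahead of the robot, y to its left, z up, the work surface at z = 0. Lengths are in m, angles in rad, forces in N, time in s.
With the tool pointing down it reaches from about 0.325 to 0.85 m from the base axis. Payload 4.4 kg.
Tool frame: the origin (TCP) lies midway between the tips of the shut fingers; the grasp point (between the pads) lies behind it (env.tcp_to_grasp is the z of the grasp point in the tool frame, in m); z points along the fingers, y is the line along which they close (so a half turn about z gives the same grasp; the last joint's range is limited). The gripper opens to 94 mm and grips with 3 to 60 N. Pads are 16 mm wide; open, the fingers measure 119 mm over their backs; the gripper's body (75 mm by 177 mm) begins 78 mm behind the grasp point.
Start: joints at [1.101, 0.207, 1.542, -0, 1.393, -0.15], TCP at [0.18, 0.546, 0.205] pointing down, gripper open.
Joint ranges: [-2.73, 2.73], [-0.86, 2.22], [0.23, 2.46], [-1.11, 4.25], [0.08, 2.63], [-2.82, 2.82]. Speed limits (rad/s): [2.79, 2.79, 3.14, 3.14, 3.14, 3.14].

INTERFACE

Orientations are given as a unit quaternion [x, y, z, w].
In Python, from cell import env, optics gives the robot as it stands.
- The arm moves only by the shell command python3 -m inch 'ROWS' [OPENING] [FORCE]. ROWS is a JSON object of lists of equal length, an entry for each row: "dp": the shift along the tool's x, y, z in mm, a list of three; "rot": the turn, a rotation vector about the tool's x, y, z in degrees, a list of three. In form: {"dp": [[dx, dy, dz], ...], "rot": [[rx, ry, rz], ...]}. A call has 1 to 5 rows; each row shifts and turns the commanded pose from where the row before left it, along the tool's axes as they then stand; what a row does not reach is not made up. A row lasts 1/8 s, in which the tool goes at most 62.5 mm and 10.7 degrees, less where a joint would pass 70% of its speed; a pose out of reach is approached as far as the arm can. A call is refused whole if a number of a shift passes 62.5 or a number of a turn 10.7, either way. A call with a gripper value outside its range is refused whole. OPENING is the gripper's target within -1 to 1 (shut at 1, half-way at 0, fully open at -1), set as the call begins (- or left out, the last holds). The fingers move at their own pace and stop on an object; FORCE is the grip in N (left out, the last holds). Time passes only in rows, so rows that do not move let the fingers close. It gives the time, the measured TCP pose, the force, the opening and the grip force at its end, in the units of the state.
- env.read_state(): the state, without advancing time (a new reading comes with each control period).
- optics.snapshot(name): name is "scene" or "top" or "wrist"; returns a dict with "image" (400x640x3 uint8, red, green, blue), "z_map" (400x640 float32, m along the optical axis (not along the pixel's ray), 0 where there is no reading), "fx", "fy", "cx", "cy" (pixels), "eye" and "attitude" of the camera in the world. Camera axes: x right, y up, looking along -z (the intrinsics and any distortion apply to the point x, -y, -z); pixel columns grow to the right and rows downward; lengths in m; the calibration is good to about 2 mm. The wrist camera is an equidistant fisheye: a pixel r from the principal point sees the ray r / f radians off the axis. A picture is of the moment at which its call begins.
- env.sign_off(): hands the job in; it is judged then, once.
The state is a dict: "t": time; "q": joint angles; "dq": joint speeds; "effort": joint torques, N m; "position": TCP position; "ee_rot": TCP orientation; "ft_force": force on the tool from outside, world axes, zero at the start; "moment": the same for the moment, N m; "grip_width": opening from 0.0 (shut) to 1.0 (fully open); "finger_force": force on a finger pad.
Only numpy, scipy, OpenCV 4.12 (cv2) and the standard library are available. Lean on these libraries where they do the work, as an engineer would, in place of code of your own. Each camera call takes 0.05 s, during which the arm holds its last target. There are 200 camera calls.

TASK

Set the grinding gap of the small electric spice mill: turn the black winged adjusting screw on its top clockwise until it bottoms and sits snug, without forcing it, then back it off a quarter of a turn from there and let go of it. Leave the jars and tins standing about where they are.

Things in the scene. Friction and masses are not known exactly. Their poses are not given: they have to be found in the camera images.
- mill: electric spice mill, fixed: grey box 184 x 116 mm, top 88 mm above the table, lidded steel hopper (76 mm across, its knob up to 130 mm) on the rear of the top, steel chute at the front over a fixed white cup. Origin on the table straight under the adjusting screw's axis; x points from chute to hopper (hopper centre at x = 78 mm), z up
- dial (a point): centre of the fixed aluminium dial round the screw, 76 mm across, face 106 mm above the table, with a mark every 15 degrees and a longer one every quarter turn. The screw's bottom has no mark: its angle on the dial differs from one start to the next
- screw_grip (a point): grip point of the black winged adjusting screw, on its upright axis, 148 mm above the table. The wing is an upright bar 44 mm long (this point's x), 12 mm thick (y), from 122 to 160 mm above the table, on a round foot 38 mm across with its top at 122 mm. Clockwise seen from above (yaw falling) screws it down; it stays at one height as it turns
- screw_nose (a point): tip of the small pointer nose on the screw's foot, 33 mm from the axis along the wing (+x), 118 mm above the table. The screw starts 50 to 150 degrees above its bottom, turns freely with 0.03 N m drag and stays where left. At the bottom it gets springy: torque rises 1.5 N m per rad; 0.09 N m is bottomed and snug, 0.5 N m is forced
- gap (a joint): clearance left between the mill's burrs, hidden inside it, in m: the fine thread gives 0.25 mm per turn of the screw (0.04 mm per rad), 0 where they just touch, growing as the screw is backed off. A quarter turn is 0.0625 mm, far less than the noise of a reading
- pepper: pepper jar, 47 mm across and 98 mm high, standing close behind the mill; origin at the centre of its underside
- salt: salt shaker, 44 mm across and 90 mm high, standing beyond the mill's hopper; origin at the centre of its underside
- tin: tin can, 75 mm across and 58 mm high, standing on the table on the robot's left; origin at the centre of its underside
- squeeze (a joint): how far the bottomed burrs are pressed into their springy carrier, hidden inside the mill, in m: 0 while they are apart, falling below 0 by 0.04 mm per rad that the screw is turned past its bottom (-0.0024 mm is snug, -0.013 mm is forced), far less than the noise of a reading

How it is judged:
On the way:
1. the screw is turned down until it bottoms and sits snug (burrs pressed together, at least about 0.09 N m) (value of joint squeeze below -2.4e-06 m and value of joint gap below 4e-06 m), for 0.1 s.
At the end, for the whole second after the job is handed in: the screw is at rest, backed off a quarter of a turn from where the burrs touch, within about 22 degrees (gap 0.0475 to 0.0775 mm) (value of joint gap between 4.75e-05 and 7.75e-05 m and velocity of joint gap between -2e-05 and 2e-05 m/s).
It fails at once if the screw is forced: turned more than about 0.33 rad past the bottom (0.5 N m) (value of joint squeeze below -1.31e-05 m).
It fails at once if the pepper jar, the salt shaker or the tin is moved by more than 20 mm (distance of any of pepper, salt, tin from where it was at the start of the episode above 0.02 m).
It also fails if it takes over 72 s, if anything falls off the work surface, if the arm or the gripper's body presses on something with over 40 N, if the wrist force passes 120 N, or if a joint passes its speed limit or range.

## Working session

There is one attempt and no reset: what is moved stays moved. The work goes in short steps, Python scripts to look and compute and a shell command to move; the robot and the scene stay as the last step left them, time stands still between calls to the robot, and variables do not carry over. Pictures are saved under pics/ and viewed, at most 10 in all, crops included, and the job is handed in when it is done.

```bash
ls; mkdir -p pics
cat > h.py <<'E'
from cell import env, optics
import numpy as np, cv2
from scipy.spatial.transform import Rotation as R
def snap(n,f):
    s=optics.snapshot(n); cv2.imwrite('pics/'+f,s['image'][:,:,::-1]); return s
def rot(s):
    a=np.array(s['attitude'],float)
    return R.from_quat(a).as_matrix() if a.size==4 else a.reshape(3,3)
def ray(s,u,v):
    x=(u-s['cx'])/s['fx'];y=(v-s['cy'])/s['fy']
    return rot(s)@np.array([x,-y,-1.])
def plane(s,u,v,z):
    d=ray(s,u,v);e=np.array(s['eye']);return e+d*(z-e[2])/d[2]
E
python3 - <<'E'
from h import *
import pickle
d={}
for n in ['top','scene']:
    d[n]=snap(n,n+'0.png'); s=d[n]; print(n,s['eye'],s['attitude'],s['fx'],s['cx'],s['cy'])
pickle.dump(d,open('s0.pkl','wb'))
print(env.read_state(), env.tcp_to_grasp)
E
```

```text
pics
top [0.44794393 0.01009586 1.02798933] [ 0.02847001 -0.0174871  -0.70657538  0.70684857] 425.2189768435175 328.0700317902483 201.63065236034015
scene [-0.02163424 -0.4747547   0.55230327] [ 0.4478958  -0.19338045 -0.35590913  0.79707091] 384.4251512572042 322.26457474709787 201.931147790765
{'t': 0.1, 'q': array([ 1.10149867e+00,  2.07381250e-01,  1.54275028e+00,  4.84504088e-06,
        1.39351432e+00, -1.50519663e-01]), 'dq': array([ 9.51081216e-04, -1.97430864e-03, -3.08847189e-03,  1.77751841e-05,
        4.98031362e-05,  1.67991141e-03]), 'effort': array([-2.02438664e-04, -3.71859813e+01, -2.82291877e+01,  7.00189965e-02,
        3.10864078e-02, -3.09477730e-05]), 'position': array([0.17990406, 0.54538446, 0.20440939]), 'ee_rot': array([ 1.58715317e-01,  9.87323855e-01, -9.76967160e-04, -3.15354430e-04]), 'ft_force': array([-0.46688773,  0.23200386,  0.22433242]), 'moment': array([ 0.02903996,  0.03856778, -0.06780452]), 'finger_force': 0.0, 'grip_width': 0.9977953029265286} -0.0188
```

View pics/top0.png

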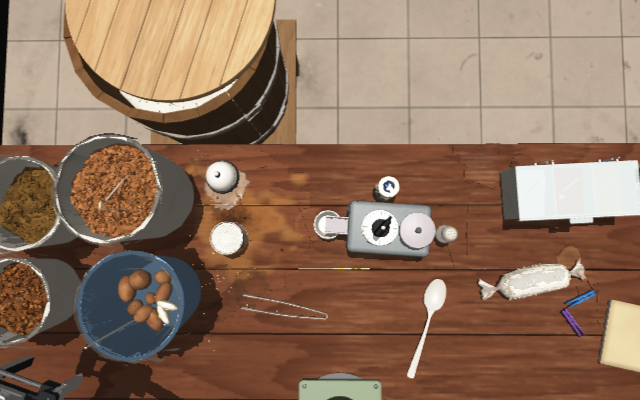

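View pics/scene0.png

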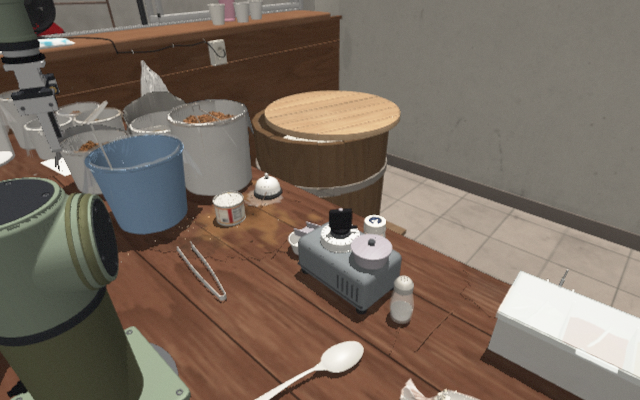

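The top view has the dial and screw near (380,229), hopper (418,230), pepper (388,188), salt (447,234) and tin (228,240). The mill's x axis points to image right, which is world -y.

Run:
```python
from h import *
import pickle
d=pickle.load(open('s0.pkl','rb'));s=d['top'];im=s['image'].astype(int)
r=slice(205,255);c=slice(355,402)
sub=im[r,c];b=sub.max(2)
v,u=np.nonzero(b<60);u=u+355;v=v+205
k=np.hypot(u-380,v-228)<17;u=u[k];v=v[k];print(len(u),u.mean(),v.mean())
print('screw',plane(s,u.mean(),v.mean(),.145))
w=((b>170)*255).astype(np.uint8)
cs=max(cv2.findContours(w,0,2)[0],key=cv2.contourArea)
(x,y),rad=cv2.minEnclosingCircle(cs);e=cv2.fitEllipse(cs);print(x+355,y+205,rad,e)
print('dial',plane(s,e[0][0]+355,e[0][1]+205,.106))
for n,p,z in [('hop',(418,230),.13),('pepper',(388,188),.098),('salt',(447,234),.09),('tin',(228,240),.058)]: print(n,plane(s,*p,z))
cv2.imwrite('pics/c1.png',cv2.resize(s['image'][165:275,310:470,::-1],(800,550),interpolation=cv2.INTER_CUBIC))
```

```text
233 380.76824034334766 227.17596566523605
screw [ 0.4524447  -0.08525453  0.145     ]
378.0 227.5 32.17539978027344 ((20.88488006591797, 21.63713836669922), (50.83782196044922, 57.0616455078125), 151.25929260253906)
dial [ 0.4537973  -0.07893996  0.106     ]
hop [ 0.44666326 -0.16489776  0.13      ]
pepper [ 0.53840811 -0.10676411  0.098     ]
salt [ 0.43792172 -0.23590418  0.09      ]
tin [0.42340315 0.2534287  0.058     ]
```

View pics/c1.png

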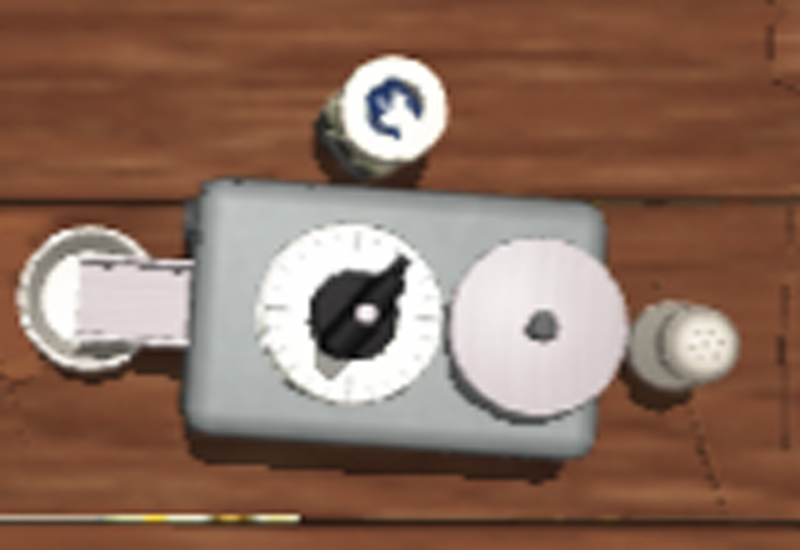

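The zoom shows the nose tip at crop (403,258), to the upper right, and the dial centre at (348,314). Next: positions, nose yaw and obstacle heights.

```bash
cat >> h.py <<'E'
def todo(target,yaw):
    st=env.read_state();M=R.from_quat(st['ee_rot']);p=np.array(st['position'])
    x=M.as_matrix()[:,0];y0=np.degrees(np.arctan2(x[1],x[0]))
    T=R.from_matrix(np.array([[np.cos(yaw),np.sin(yaw),0],[np.sin(yaw),-np.cos(yaw),0],[0,0,-1]]))
    print('t',st['t'],'pos',p.round(4),'yaw',y0.round(2),'shift tool mm',(1e3*M.inv().apply(np.array(target)-p)).round(1),'rot tool deg',np.degrees((M.inv()*T).as_rotvec()).round(2),'q6',st['q'][5].round(3))
E
python3 - <<'E'
from h import *
import pickle
s=pickle.load(open('s0.pkl','rb'))['top']
cc=lambda x,y:(310+x/5-.4,165+y/5-.4)
d=plane(s,*cc(348,314),.106);a=plane(s,*cc(367,312),.16);n=plane(s,*cc(405,256),.118);h=plane(s,*cc(542,325),.128)
print('dial',d,'axis top',a,'nose',n,'hop',h)
for c in (d,a): v=n-c;print(np.degrees(np.arctan2(v[1],v[0])),np.hypot(*v[:2]))
v=h-d;print('mill yaw',np.degrees(np.arctan2(v[1],v[0])),np.hypot(*v[:2]))
z=s['z_map'];Rm=rot(s)
u,v=np.meshgrid(np.arange(640),np.arange(400))
D=np.stack([(u-s['cx'])/s['fx'],-(v-s['cy'])/s['fy'],-np.ones_like(u,float)],-1)*z[...,None]
P=D@Rm.T+s['eye']
for r in range(0,400,50):
    print([round(float(np.max(np.where(z[r:r+50,c:c+40]>0,P[r:r+50,c:c+40,2],-9))),2) for c in range(0,480,40)])
todo([.453,-.082,.21],np.radians(138))
E
```

```text
dial [ 0.45215757 -0.08608034  0.106     ] axis top [ 0.45272918 -0.08816823  0.16      ] nose [ 0.47684747 -0.10929972  0.118     ] hop [ 0.44750069 -0.16529827  0.128     ]
-43.24191601193471 0.0338929373624416
-41.223554443850205 0.0320660541015269
mill yaw -93.36429922386891 0.07935469275806806
[-0.68, 0.14, 0.14, 0.14, 0.14, 0.14, 0.14, -0.05, -0.72, -0.72, -0.72, -0.72]
[-0.7, 0.13, 0.14, 0.14, 0.14, 0.14, 0.14, -0.05, -0.72, -0.72, -0.72, -0.72]
[0.1, 0.22, 0.22, 0.22, 0.13, 0.11, 0.07, 0.01, 0.0, 0.0, 0.0, 0.01]
[0.16, 0.22, 0.23, 0.22, 0.22, 0.07, 0.01, 0.01, 0.01, 0.1, 0.01, 0.01]
[0.15, 0.22, 0.25, 0.22, 0.21, 0.06, 0.06, 0.04, 0.09, 0.17, 0.13, 0.09]
[0.16, 0.19, 0.19, 0.19, 0.19, 0.06, 0.02, 0.01, 0.09, 0.09, 0.09, 0.02]
[0.15, 0.19, 0.26, 0.19, 0.19, 0.01, 0.02, 0.02, 0.02, 0.01, 0.02, 0.01]
[0.39, 0.35, 0.22, 0.19, 0.18, 0.01, 0.01, 0.02, 0.03, 0.02, 0.01, 0.01]
t 0.1 pos [0.1799 0.5454 0.2044] yaw 161.74 shift tool mm [-456.  -510.2   -4.7] rot tool deg [-1.200e-01  1.000e-02  2.374e+01] q6 -0.151
```

```bash
python3 -m inch '{"dp":[[0,0,-60],[0,0,-60],[-30,-34,0],[-40,-45,0],[-40,-45,0]],"rot":[[0,0,0],[0,0,0],[0,0,0],[0,0,0],[0,0,0]]}' 0 15
python3 -m inch '{"dp":[[-40,-45,0],[-40,-45,0],[-40,-45,0],[-40,-45,0],[-40,-45,0]],"rot":[[0,0,0],[0,0,0],[0,0,0],[0,0,0],[0,0,0]]}'
python3 -c "
from h import *
todo([.4525,-.087,.23],np.radians(138))"
```

```text
t: 0.72
position: [0.246, 0.3922, 0.325]
ee_rot: [0.158, 0.987, -0.0, 0.0]
ft_force: [1.0, -0.1, 0.3]
grip_width: 0.518
finger_force: 0.0
t: 1.35
position: [0.3654, 0.1156, 0.3252]
ee_rot: [0.159, 0.987, 0.0, 0.0]
ft_force: [-0.0, 0.0, 0.9]
grip_width: 0.5
finger_force: 0.0
t 1.35 pos [0.3654 0.1156 0.3252] yaw 161.75 shift tool mm [-146.2 -165.2   95.2] rot tool deg [2.000e-02 2.000e-02 2.375e+01] q6 -1.173
```

```bash
python3 -m inch '{"dp":[[-36,-41,20],[-36,-41,20],[-36,-41,20],[-30,-33,20],[0,0,0]],"rot":[[0,0,0],[0,0,0],[0,0,0],[0,0,0],[0,0,0]]}'
python3 -m inch '{"dp":[[0,0,0],[0,0,0],[0,0,0],[0,0,0]],"rot":[[0,0,8],[0,0,8],[0,0,7.75],[0,0,0]]}'
python3 - <<'E'
from h import *
todo([.4525,-.087,.167],np.radians(138))
s=snap('wrist','w1.png');print(s['eye'],s['attitude'],s['fx'],s['cx'],s['cy'])
E
```

```text
t: 1.98
position: [0.4464, -0.0758, 0.2429]
ee_rot: [0.161, 0.987, 0.0, -0.003]
ft_force: [-1.3, -0.6, 0.5]
grip_width: 0.496
finger_force: 0.0
t: 2.48
position: [0.4472, -0.0729, 0.2459]
ee_rot: [0.357, 0.934, 0.0, 0.0]
ft_force: [-0.0, -1.0, 0.3]
grip_width: 0.501
finger_force: 0.0
t 2.475 pos [ 0.4472 -0.0729  0.2459] yaw 138.15 shift tool mm [-13.4  -7.   78.9] rot tool deg [0.02 0.01 0.15] q6 -1.194
[ 0.38966259 -0.02116169  0.42439467] [-0.1237628  -0.05579633  0.40410489  0.9045821 ] 309.70691628693146 318.5312134204722 200.915809937509
```

View pics/w1.png

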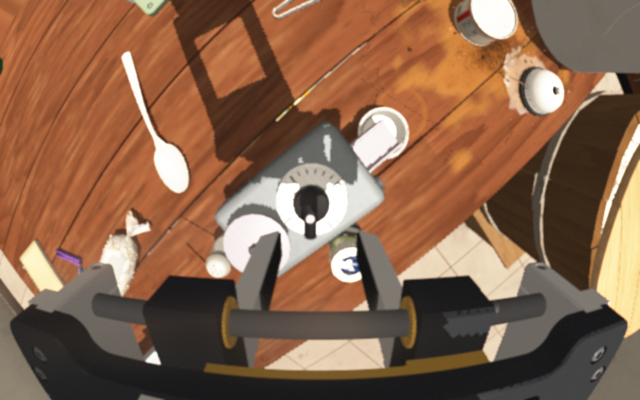

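The wrist view shows the wing upright between the fingers, with the white axis dot near (310,218), the nose near (310,236), and the dial centred near (311,200).

```bash
cat >> h.py <<'E'
def fplane(s,u,v,z):
    x=(u-s['cx'])/s['fx'];y=(v-s['cy'])/s['fx'];r=np.hypot(x,y)+1e-12
    d=rot(s)@np.array([np.sin(r)*x/r,-np.sin(r)*y/r,-np.cos(r)]);e=np.array(s['eye']);return e+d*(z-e[2])/d[2]
E
python3 - <<'E'
from h import *
s=optics.snapshot('wrist');im=s['image'];c=im[155:255,265:360,::-1]
cv2.imwrite('pics/w2.png',cv2.resize(c,None,fx=6,fy=6,interpolation=cv2.INTER_CUBIC))
for n,p,z in [('dot',(310,218),.16),('dial',(311,200),.106),('nose',(310,236),.118)]: print(n,fplane(s,*p,z))
E
```

```text
dot [ 0.45165606 -0.08679655  0.16      ]
dial [ 0.45003051 -0.08574264  0.106     ]
nose [ 0.47650493 -0.11085879  0.118     ]
```

View pics/w2.png

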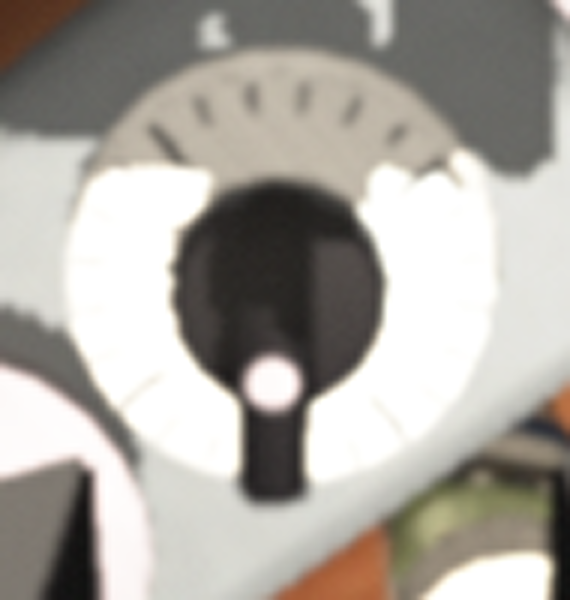

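```bash
python3 -c "
from h import *
todo([.4515,-.0865,.131],np.radians(137.3))"
```

```text
t 2.575 pos [ 0.4473 -0.0732  0.2458] yaw 138.16 shift tool mm [-12.   -7.1 114.8] rot tool deg [0.01 0.01 0.86] q6 -1.194
```

```bash
python3 -m inch '{"dp":[[-12,-7,20],[0,0,45],[0,0,40],[0,0,8],[0,0,0]],"rot":[[0,0,0.8],[0,0,0],[0,0,0],[0,0,0],[0,0,0]]}'
python3 -c "
from h import *
todo([.4515,-.0865,.131],np.radians(137.3));print(env.read_state()['moment'])"
```

```text
t: 3.2
position: [0.4519, -0.0871, 0.1329]
ee_rot: [0.365, 0.931, 0.0, 0.0]
ft_force: [0.1, -0.8, 0.2]
grip_width: 0.5
finger_force: 0.0
t 3.2 pos [ 0.4519 -0.0871  0.1329] yaw 137.24 shift tool mm [0.7 0.2 1.9] rot tool deg [ 0.    0.01 -0.06] q6 -1.203
[-0.02621568 -0.03232715  0.0122156 ]
```

```bash
for i in 1 2; do python3 -m inch '{"dp":[[0,0,0],[0,0,0],[0,0,0],[0,0,0]],"rot":[[0,0,0],[0,0,0],[0,0,0],[0,0,0]]}' 1 20; done
python3 - <<'E'
from h import *
for i in range(3):
    m=env.read_state();print(m['moment'],m['ft_force'])
    s=snap('wrist','w3.png')
todo([.4515,-.0865,.131],np.radians(137.3))
E
```

```text
t: 3.7
position: [0.4517, -0.0875, 0.1329]
ee_rot: [0.365, 0.931, -0.0, 0.0]
ft_force: [-1.0, -0.0, 3.6]
grip_width: 0.126
finger_force: 20.0
t: 4.2
position: [0.4517, -0.0875, 0.1329]
ee_rot: [0.365, 0.931, -0.0, 0.0]
ft_force: [-2.5, -1.1, 4.7]
grip_width: 0.128
finger_force: 20.0
[-0.24847529  0.45357893  0.04423797] [-2.5411831  -1.07446713  4.70324052]
[-0.23198242  0.39715245  0.04590883] [-1.41811196 -0.43693565  4.65784323]
[-0.2067886   0.39091111 -0.01855341] [-1.68588069 -1.27880537  5.27356654]
t 4.35 pos [ 0.4518 -0.0875  0.1329] yaw 137.19 shift tool mm [0.9 0.5 1.9] rot tool deg [-0.02  0.04 -0.11] q6 -1.203
```

```bash
cat > m.py <<'E'
from h import *
# moment about vertical: average several readings
L=[]
for i in range(3):
    st=env.read_state();F=np.array(st['ft_force']);L.append(st['moment'][2]); optics.snapshot('top')
x=R.from_quat(st['ee_rot']).as_matrix()[:,0]
print('t %.2f'%st['t'],'yaw %.2f'%np.degrees(np.arctan2(x[1],x[0])),'Mz',np.round(L,3),'mean %.3f'%np.mean(L),'q6 %.3f eff6 %.3f'%(st['q'][5],st['effort'][5]),np.round(st['position'],4),F.round(1),'w %.3f'%st['grip_width'])
E
python3 -m inch '{"dp":[[0,0,0],[0,0,0],[0,0,0],[0,0,0],[0,0,0]],"rot":[[0,0,9],[0,0,9],[0,0,9],[0,0,9],[0,0,0]]}'; python3 m.py
```

```text
t: 4.97
position: [0.4512, -0.0877, 0.1329]
ee_rot: [0.635, 0.772, -0.001, -0.0]
ft_force: [-3.0, -2.3, 6.2]
grip_width: 0.126
finger_force: 20.0
t 5.08 yaw 101.19 Mz [-0.037  0.02   0.001] mean -0.005 q6 -0.574 eff6 0.022 [ 0.4512 -0.0878  0.1329] [-2.8 -2.   7.5] w 0.127
```

```bash
python3 -m inch '{"dp":[[0,0,0],[0,0,0],[0,0,0]],"rot":[[0,0,4],[0,0,4],[0,0,0]]}' >/dev/null; python3 m.py
python3 -m inch '{"dp":[[0,0,0],[0,0,0]],"rot":[[0,0,6],[0,0,0]]}' >/dev/null; python3 m.py
python3 -m inch '{"dp":[[0,0,0],[0,0,0]],"rot":[[0,0,5],[0,0,0]]}' >/dev/null; python3 m.py
```

```text
t 5.60 yaw 93.20 Mz [0.019 0.014 0.033] mean 0.022 q6 -0.435 eff6 0.028 [ 0.4511 -0.0878  0.1329] [-3.5 -1.7  7.3] w 0.129
t 6.00 yaw 87.20 Mz [ 0.027  0.047 -0.004] mean 0.023 q6 -0.330 eff6 0.026 [ 0.451  -0.0878  0.1329] [-3.9 -0.8  7.1] w 0.125
t 6.40 yaw 82.20 Mz [-0.018  0.048  0.013] mean 0.015 q6 -0.243 eff6 0.027 [ 0.4509 -0.0878  0.1329] [-4.  -2.   6.7] w 0.128
```

```bash
echo "import sys; sys.exit(abs(st['effort'][5])>0.07)" >> m.py
python3 -m inch '{"dp":[[0,0,0],[0,0,0]],"rot":[[0,0,5],[0,0,0]]}' >/dev/null && python3 m.py &&
python3 -m inch '{"dp":[[0,0,0],[0,0,0]],"rot":[[0,0,5],[0,0,0]]}' >/dev/null && python3 m.py &&
python3 -m inch '{"dp":[[0,0,0],[0,0,0]],"rot":[[0,0,5],[0,0,0]]}' >/dev/null && python3 m.py &&
python3 -m inch '{"dp":[[0,0,0],[0,0,0]],"rot":[[0,0,5],[0,0,0]]}' >/dev/null && python3 m.py &&
python3 -m inch '{"dp":[[0,0,0],[0,0,0]],"rot":[[0,0,5],[0,0,0]]}' >/dev/null && python3 m.py
```

```text
t 6.80 yaw 77.20 Mz [ 0.026 -0.015  0.02 ] mean 0.010 q6 -0.156 eff6 0.027 [ 0.4509 -0.0878  0.1329] [-3.7 -2.1  5.9] w 0.125False
```

```bash
sed -i 's/sys.exit(\(.*\))$/sys.exit(int(\1))/' m.py; tail -1 m.py
python3 -m inch '{"dp":[[0,0,0],[0,0,0]],"rot":[[0,0,5],[0,0,0]]}' >/dev/null && python3 m.py &&
python3 -m inch '{"dp":[[0,0,0],[0,0,0]],"rot":[[0,0,5],[0,0,0]]}' >/dev/null && python3 m.py &&
python3 -m inch '{"dp":[[0,0,0],[0,0,0]],"rot":[[0,0,5],[0,0,0]]}' >/dev/null && python3 m.py &&
python3 -m inch '{"dp":[[0,0,0],[0,0,0]],"rot":[[0,0,5],[0,0,0]]}' >/dev/null && python3 m.py &&
python3 -m inch '{"dp":[[0,0,0],[0,0,0]],"rot":[[0,0,5],[0,0,0]]}' >/dev/null && python3 m.py
```

```text
import sys; sys.exit(int(abs(st['effort'][5])>0.07))
t 7.20 yaw 72.20 Mz [0.041 0.088 0.004] mean 0.044 q6 -0.068 eff6 0.027 [ 0.4508 -0.0877  0.1329] [-5.  -2.8  7.3] w 0.127
t 7.60 yaw 67.20 Mz [-0.005 -0.013 -0.036] mean -0.018 q6 0.019 eff6 0.027 [ 0.4507 -0.0877  0.1329] [-4.2 -1.8  7.5] w 0.127
t 8.00 yaw 62.20 Mz [0.05  0.032 0.013] mean 0.031 q6 0.106 eff6 0.027 [ 0.4506 -0.0877  0.1329] [-4.6 -2.   7.7] w 0.128
t 8.40 yaw 57.20 Mz [-0.029  0.067  0.036] mean 0.025 q6 0.194 eff6 0.027 [ 0.4505 -0.0876  0.1328] [-4.6 -1.5  8.9] w 0.126
t 8.80 yaw 52.20 Mz [ 0.039 -0.007 -0.004] mean 0.009 q6 0.281 eff6 0.027 [ 0.4505 -0.0876  0.1329] [-5.8 -1.3  8. ] w 0.125
```

```bash
python3 -m inch '{"dp":[[0,0,0],[0,0,0]],"rot":[[0,0,5],[0,0,0]]}' >/dev/null && python3 m.py &&
python3 -m inch '{"dp":[[0,0,0],[0,0,0]],"rot":[[0,0,5],[0,0,0]]}' >/dev/null && python3 m.py &&
python3 -m inch '{"dp":[[0,0,0],[0,0,0]],"rot":[[0,0,5],[0,0,0]]}' >/dev/null && python3 m.py &&
python3 -m inch '{"dp":[[0,0,0],[0,0,0]],"rot":[[0,0,5],[0,0,0]]}' >/dev/null && python3 m.py &&
python3 -m inch '{"dp":[[0,0,0],[0,0,0]],"rot":[[0,0,5],[0,0,0]]}' >/dev/null && python3 m.py &&
python3 -m inch '{"dp":[[0,0,0],[0,0,0]],"rot":[[0,0,5],[0,0,0]]}' >/dev/null && python3 m.py &&
python3 -m inch '{"dp":[[0,0,0],[0,0,0]],"rot":[[0,0,5],[0,0,0]]}' >/dev/null && python3 m.py
```

```text
t 9.20 yaw 47.22 Mz [0.121 0.124 0.105] mean 0.117 q6 0.368 eff6 0.116 [ 0.4504 -0.0875  0.1329] [-4.   0.1  8.3] w 0.127
```

```bash
python3 -m inch '{"dp":[[0,0,0],[0,0,0]],"rot":[[0,0,3],[0,0,0]]}' >/dev/null ; python3 m.py ;
python3 -m inch '{"dp":[[0,0,0],[0,0,0]],"rot":[[0,0,2],[0,0,0]]}' >/dev/null ; python3 m.py
```

```text
t 9.60 yaw 44.24 Mz [0.202 0.203 0.167] mean 0.191 q6 0.420 eff6 0.186 [ 0.4504 -0.0875  0.1329] [-5.7 -0.9  9. ] w 0.127
t 10.00 yaw 42.25 Mz [0.202 0.217 0.186] mean 0.202 q6 0.455 eff6 0.231 [ 0.4504 -0.0875  0.1328] [-5.1 -0.5  9.6] w 0.129
```

Bottomed and snug: torque is about 0.2 N m, and the linear fit puts touch at tool yaw 51°. I'll back off to yaw 141°.

```bash
python3 -m inch '{"dp":[[0,0,0],[0,0,0],[0,0,0],[0,0,0],[0,0,0]],"rot":[[0,0,-10],[0,0,-10],[0,0,-10],[0,0,-10],[0,0,-10]]}' >/dev/null
python3 -m inch '{"dp":[[0,0,0],[0,0,0],[0,0,0],[0,0,0],[0,0,0]],"rot":[[0,0,-10],[0,0,-10],[0,0,-10],[0,0,-10],[0,0,0]]}' >/dev/null; python3 m.py
```

```text
t 11.40 yaw 132.18 Mz [-0.012  0.021  0.001] mean 0.003 q6 -1.115 eff6 -0.014 [ 0.4517 -0.0875  0.1329] [-1.9 -0.8  5.1] w 0.124
```

Another 9°, then release and rise.

```bash
python3 -m inch '{"dp":[[0,0,0],[0,0,0],[0,0,0]],"rot":[[0,0,-5],[0,0,-3.8],[0,0,0]]}' >/dev/null; python3 m.py
python3 -m inch '{"dp":[[0,0,0],[0,0,0],[0,0,0],[0,0,0],[0,0,0]],"rot":[[0,0,0],[0,0,0],[0,0,0],[0,0,0],[0,0,0]]}' 0
python3 -m inch '{"dp":[[0,0,-20],[0,0,-45],[0,0,-45],[0,0,0],[0,0,0]],"rot":[[0,0,0],[0,0,0],[0,0,0],[0,0,0],[0,0,0]]}'
python3 - <<'E'
from h import *
s=snap('wrist','w4.png')
cv2.imwrite('pics/w5.png',cv2.resize(s['image'][155:255,265:360,::-1],None,fx=6,fy=6,interpolation=cv2.INTER_CUBIC))
todo([.4515,-.0865,.131],np.radians(141))
E
```

```text
t 11.93 yaw 140.98 Mz [-0.065 -0.025 -0.006] mean -0.032 q6 -1.269 eff6 -0.023 [ 0.4518 -0.0874  0.1329] [-2.  -0.4  5.5] w 0.128
t: 12.6
position: [0.4516, -0.0871, 0.1324]
ee_rot: [0.334, 0.943, 0.0, -0.0]
ft_force: [-0.2, -0.8, -0.2]
grip_width: 0.501
finger_force: 0.0
t: 13.22
position: [0.4512, -0.087, 0.2418]
ee_rot: [0.334, 0.943, 0.0, -0.0]
ft_force: [-0.9, 0.8, -0.7]
grip_width: 0.498
finger_force: 0.0
t 13.275 pos [ 0.4507 -0.0868  0.241 ] yaw 140.98 shift tool mm [ -0.8   0.8 110. ] rot tool deg [-0.04 -0.15 -0.02] q6 -1.269
```

View pics/w5.png

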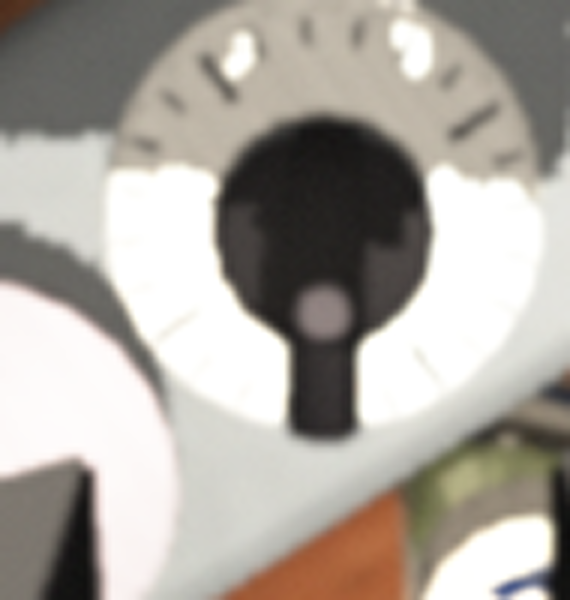

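The wing is still in line with the tool: nose at crop (323,430), axis dot at (323,312). It stayed at tool yaw 141° after release, a quarter turn from touch.

```bash
python3 -c "
from cell import env
print(env.sign_off())"
```

```text
the job is handed in; nothing more can be done
None
```

I turned the screw down until it was snug (about 0.2 N m), backed it off 90° from the estimated touch point, let go and handed the job in after about 13 s; the jars and tins were not touched, and the sign-off gave no verdict.

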